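# Clear the drip rail onto the storage rail

## Robot

A 6-joint arm with a two-finger parallel gripper is mounted at the origin on a cart in front of the work surface, level with it; the furniture and walls round the work are solid. World frame = base frame: x ahead of the robot, y to its left, z up, the work surface at z = 0. Lengths are in mm, angles in rad, forces in N, time in s.
With the tool pointing down it reaches from about 300 to 775 mm from the base axis. Payload 14.6 kg.
Tool frame: the origin (TCP) lies between the finger pads; the fingertips stand 8 mm ahead of it and the grasp point (between the pads) lies 11 mm behind it; y points along the fingers, x is the direction in which the jaws open and shut, and the axes are right-handed (so a half turn about y gives the same grasp; the last joint's range is limited). The gripper opens to 94 mm and grips with 3 to 60 N. Pads are 16 mm wide; open, the fingers measure 119 mm over their backs; the gripper's body (75 mm by 177 mm) begins 78 mm behind the grasp point.
Start: joints at [1.206, 0.3, 1.521, -0, 1.321, -0.067], TCP at [161.377, 525.782, 213.446] pointing down, gripper open.
Joint ranges: [-3.03, 3.03], [-0.79, 2.21], [0.23, 2.52], [-1.04, 4.18], [0, 3.07], [-2.55, 2.55]. Speed limits (rad/s): [2.22, 2.22, 2.57, 3.14, 3.14, 3.14].

## Interface

Orientations are given as [roll, pitch, yaw] about the fixed x, y, z axes, in that order (R = Rz(yaw) Ry(pitch) Rx(roll)).
In Python, from cell import read_state, imaging, order gives the robot as it stands. The module is installed in compiled form; this text tells all that it offers.
- The arm moves only by the shell command python3 -m handwheel 'ROWS' [FORCE]. ROWS is JSON, a list that holds one entry, the list of rows, each a list of 7 numbers: the shift along the tool's x, y, z in mm, then the turn, a rotation vector about the tool's x, y, z in degrees, then the opening, from -1 (shut) to 1 (fully open), so that 0 is half open. A call has 1 to 5 rows; each row is the pose to reach, as a shift and turn from the pose measured when the call began, along the tool's axes at that moment; what a row does not reach only later rows make up. A row lasts 1/12 s, in which the tool goes at most 41.7 mm and 7.16 degrees, less where a joint would pass 70% of its speed; a pose out of reach is approached as far as the arm can. A call with a gripper value outside its range is refused whole. The fingers move at their own pace and stop on an object; FORCE is the grip in N (left out, the last holds). Time passes only in rows, so rows that repeat a pose let the fingers close. It gives the time, the measured TCP pose, the force and the opening at its end, in the units of the state.
- read_state(): the state, without advancing time (a new reading comes with each control period).
- imaging.camera(name): name is "scene" or "top" or "wrist"; returns (picture, depth): 384x512x3 uint8, red, green, blue; 384x512 float32, mm along the optical axis (not along the pixel's ray), 0 where there is no reading.
- imaging.get_calibration(name): a dict with "mtx" (3x3 intrinsics, pixels), "world_from_camera" (4x4, takes a point from camera to world coordinates); the wrist camera has in their place "hand_eye" (4x4, takes a point from camera to tool coordinates, whose origin is the TCP and whose axes are the tool frame's). Camera axes: x right, y down, z forward; pixel columns grow to the right and rows downward; lengths in mm; the calibration is good to about 2 mm. A picture is of the moment at which its call begins: read the wrist's pose just before it. get_calibration takes no time and is no camera call.
- order.sign_off(): hands the job in, once; it reports no verdict.
The state is a dict: "clock": time; "joints": joint angles; "qd": joint speeds; "effort": joint torques, N m; "eef_pos": TCP position; "eef_rot": TCP orientation; "wrist_force": force on the tool from outside, world axes, zero at the start; "moment": the same for the moment, N m; "finger_gap": finger opening in mm.
Only numpy, scipy, OpenCV 4.12 (cv2) and the standard library are available. Lean on these libraries where they do the work, as an engineer would, in place of code of your own. Each camera call takes 0.05 s, during which the arm holds its last target.

## Task

The utensils on the rack's right-hand drip rail (the one over the green tub) are dry: bring them over the upturned end stops onto the left-hand storage rail, so that the turner, the skimmer and the whisk all hang there by their eyes, straight down and still. Slide the one that already hangs there farther along if you need the room. Let no utensil drop or lie on the worktop, and leave the jars on the shelf and the tub below where they stand.

Things in the scene. Friction and masses are not known exactly. Their poses are not given: they have to be found in the camera images.
- rack: fixed steel rack with a wooden jar shelf, 485 mm long (y), origin on the worktop below its middle, x away from the robot, z up. Shelf x -15 to +110, z 347 to 360, wire rim to 378 mm; posts at x 55, y +-225. Below the shelf two 8 mm rails in line along y, axis at x 0, z 262. The shelf overhangs them: a hand must lean to the robot's side, 25 to 50 degrees from vertical.
- storage_tip (a point): on the axis of the storage rail (rack's +y, robot's left) at its free end, rack y +40; the rail runs to y +213 mm, where its post holds it. Its free end is turned up as a stop, top 22 mm above the rail axis: an eye passes it when the utensil is raised 19 to 36 mm above its hung height
- drip_tip (a point): on the axis of the drip rail (rack's -y, robot's right) at its free end, rack y -40; the rail runs to y -213 mm, where its post holds it. The same upturned stop; the two free ends face each other across a 80 mm gap
- turner: slotted turner: flat blade 66 mm wide (x), 4 thick (y); bottom at z -182 mm. Flat wooden grip z -114 to -52, 12 thick (y: pinch these faces), 20 wide (x). On top a closed pear-shaped eye of 6 mm wire in the xz plane, inside 25 wide, z -41 to +4; the rail runs through it along y. Origin: where the rail's axis is when it hangs; z up the grip. 75 to 155 g; hangs loosely, swings and turns.
- skimmer: wire skimmer: round flat mesh 66 mm wide (x), 6 thick (y); bottom at z -182 mm. Flat wooden grip z -114 to -52, 12 thick (y: pinch these faces), 20 wide (x). On top a closed pear-shaped eye of 6 mm wire in the xz plane, inside 25 wide, z -41 to +4; the rail runs through it along y. Origin: where the rail's axis is when it hangs; z up the grip. 75 to 155 g; hangs loosely, swings and turns.
- whisk: balloon whisk: wire cage 47 mm across; bottom at z -182 mm. Flat wooden grip z -114 to -52, 12 thick (y: pinch these faces), 20 wide (x). On top a closed pear-shaped eye of 6 mm wire in the xz plane, inside 25 wide, z -41 to +4; the rail runs through it along y. Origin: where the rail's axis is when it hangs; z up the grip. 75 to 155 g; hangs loosely, swings and turns.
- white_jar: white-lidded jar, 62 mm across, 98 mm high, loose on the rack's shelf; origin: centre of its underside
- shaker: salt shaker, 43 mm across, 105 mm high, loose on the rack's shelf; origin: centre of its underside
- black_jar: black-lidded jar, 66 mm across, 82 mm high, loose on the rack's shelf; origin: centre of its underside
- drip_tub: open plastic tub, 115 x 159 x 52 mm (x, y, z), loose on the worktop under the drip rail to catch drips; origin: centre of its underside
There are look-alikes about, which are no part of the job. What is shaped like the skimmer but turquoise is not meant. Leave any yellow look-alike of the turner alone.

How it is judged:
By the outcome, as a careful person would: the job done as asked, in the order asked, and still so for the second after the job is handed in, with the robot touching nothing.
It also fails if it takes over 67 s, if anything falls off the work surface, if the arm or the gripper's body presses on something with over 40 N, if the wrist force passes 120 N, or if a joint passes its speed limit or range.

## Working session

There is one attempt and no reset: what is moved stays moved. The work goes in short steps, Python scripts to look and compute and a shell command to move; the robot and the scene stay as the last step left them, time stands still between calls to the robot, and variables do not carry over. Pictures are saved under pics/ and viewed, and the job is handed in when it is done.

```bash
mkdir -p pics; ls; python3 - <<'E'
from cell import read_state, imaging
import cv2,numpy as np
print(read_state())
for n in ["scene","top","wrist"]:
    c=imaging.get_calibration(n); print(n,c)
    p,d=imaging.camera(n); cv2.imwrite(f"pics/{n}0.png",p[:,:,::-1]); np.savez(f"pics/{n}0.npz",p=p,d=d)
E
```

```text
pics
{'clock': 0.0, 'joints': array([ 1.20643413e+00,  3.00459373e-01,  1.52162569e+00,  3.25777745e-05,
        1.32065930e+00, -6.66285460e-02]), 'qd': array([-0.00151617, -0.00046217, -0.00074997,  0.00107428, -0.00118676,
        0.0008562 ]), 'effort': array([-1.65316538e-03, -5.31809556e+01, -3.52733159e+01,  7.07525178e-02,
        2.44310807e-02, -6.58159274e-05]), 'eef_pos': array([161.26152911, 525.55463888, 212.87387689]), 'eef_rot': array([-1.57068816e+00,  1.14705413e-03,  1.27305466e+00]), 'wrist_force': array([ 0.14992971,  0.89579041, -0.75813679]), 'moment': array([0.04341921, 0.01869285, 0.0066832 ]), 'finger_gap': 94.20734890512276}
scene {'mtx': array([[402.80832132,   0.        , 259.00510697],
       [  0.        , 402.80832132, 187.12636347],
       [  0.        ,   0.        ,   1.        ]]), 'world_from_camera': array([[ 7.75718159e-01, -3.24437552e-01,  5.41296234e-01,
        -3.10725332e+01],
       [-6.30751629e-01, -4.26234240e-01,  6.48441790e-01,
        -5.30591245e+02],
       [ 2.03401223e-02, -8.44431553e-01, -5.35277154e-01,
         7.73806307e+
[... 444 characters left out ...]
+02],
       [ 1.24633073e-02, -1.40665946e-01, -9.89978665e-01,
         1.22132993e+03],
       [ 0.00000000e+00,  0.00000000e+00,  0.00000000e+00,
         1.00000000e+00]])}
wrist {'mtx': array([[299.48241142,   0.        , 255.41624512],
       [  0.        , 299.48241142, 192.3926769 ],
       [  0.        ,   0.        ,   1.        ]]), 'hand_eye': array([[ 9.99999928e-01, -1.42626852e-05,  3.78074912e-04,
         2.92427876e-01],
       [-3.66276977e-04, -2.86857888e-01,  9.57973078e-01,
        -1.72849746e+02],
       [ 9.47905023e-05, -9.57973148e-01, -2.86857872e-01,
         8.39043356e+01],
       [ 0.00000000e+00,  0.00000000e+00,  0.00000000e+00,
         1.00000000e+00]])}
```

View pics/scene0.png

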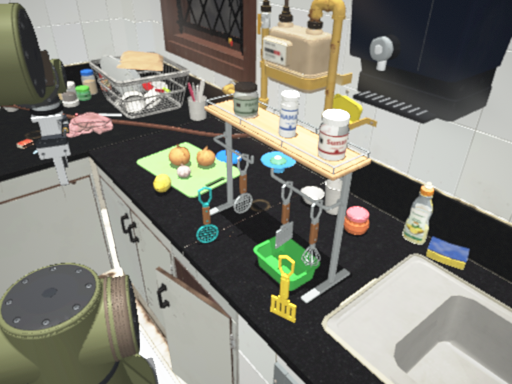

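View pics/top0.png

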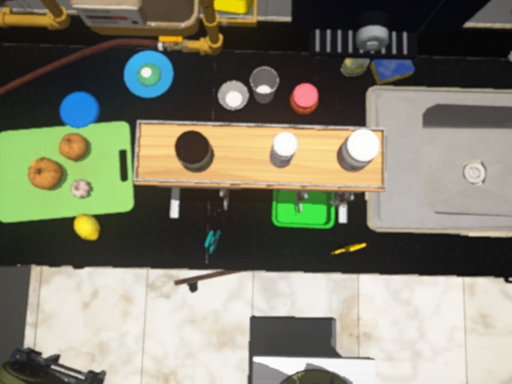

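View pics/wrist0.png

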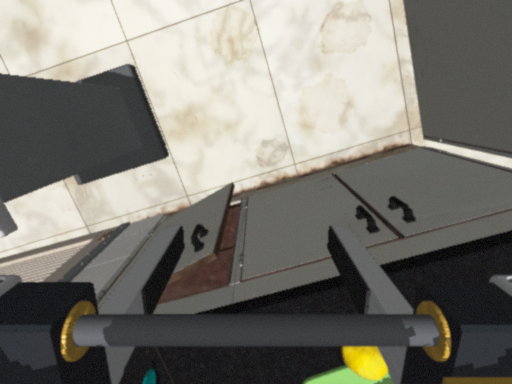

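```bash
cat > h.py <<'E'
import numpy as np,cv2
from scipy.spatial.transform import Rotation as R
from cell import read_state, imaging
def pts(n,px,d):
    c=imaging.get_calibration(n);K=c['mtx'];T=c['world_from_camera']
    out=[]
    for u,v in px:
        z=d[int(v),int(u)]
        p=np.array([(u-K[0,2])/K[0,0]*z,(v-K[1,2])/K[1,1]*z,z,1]);out.append((T@p)[:3])
    return np.array(out)
def plane(n,px,ax,val):
    c=imaging.get_calibration(n);K=c['mtx'];T=c['world_from_camera'];out=[]
    for u,v in px:
        r=T[:3,:3]@np.array([(u-K[0,2])/K[0,0],(v-K[1,2])/K[1,1],1]);o=T[:3,3]
        out.append(o+r*(val-o[ax])/r[ax])
    return np.array(out)
def cloud(n,d):
    c=imaging.get_calibration(n);K=c['mtx'];T=c['world_from_camera']
    v,u=np.mgrid[:384,:512]
    p=np.stack([(u-K[0,2])/K[0,0]*d,(v-K[1,2])/K[1,1]*d,d],-1)
    return p@T[:3,:3].T+T[:3,3]
def proj(n,P):
    c=imaging.get_calibration(n);K=c['mtx'];T=np.linalg.inv(c['world_from_camera'])
    q=np.asarray(P)@T[:3,:3].T+T[:3,3]; return np.stack([K[0,0]*q[:,0]/q[:,2]+K[0,2],K[1,1]*q[:,1]/q[:,2]+K[1,2]],-1)
E
python3 - <<'E'
from h import *
s=np.load('pics/scene0.npz');t=np.load('pics/top0.npz')
cv2.imwrite('pics/s_zoom.png',cv2.resize(s['p'][130:310,180:370,::-1],None,fx=4,fy=3.3,interpolation=2)[:600,:760])
cv2.imwrite('pics/t_zoom.png',cv2.resize(t['p'][110:270,125:395,::-1],None,fx=2.9,fy=2.9,interpolation=2))
px=[(136,121),(385,128),(384,189),(135,184)]
print(plane('top',px,2,378).round(1)); 
C=cloud('top',t['d'])
m=(abs(C[...,2]-360)<6); 
x=C[m]; print(len(x),x.min(0),x.max(0))
r=cv2.minAreaRect(x[:,:2].astype(np.float32));print(r,cv2.boxPoints(r))
E
```

```text
[[647.9 393.1 378. ]
 [648.7 -82.  378. ]
 [530.5 -78.8 378. ]
 [526.4 387.  378. ]]
11364 [164.37364294 -84.06074768 354.03032578] [911.03591109 485.50699149 365.9982254 ]
((468.7825012207031, 202.80206298828125), (484.0306091308594, 775.3031005859375), 67.86647033691406) [[  18.514397  124.675354]
 [ 736.68414  -167.4328  ]
 [ 919.0506    280.92877 ]
 [ 200.88086   573.0369  ]]
```

View pics/s_zoom.png

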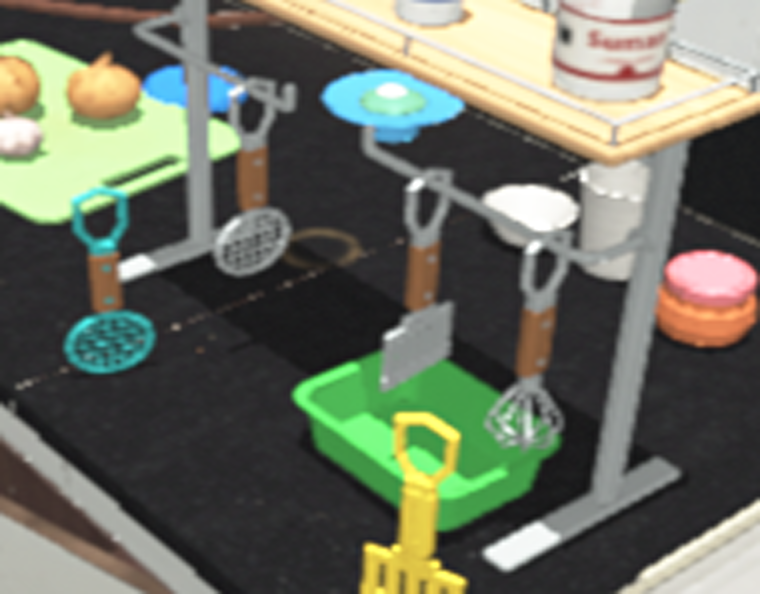

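View pics/t_zoom.png

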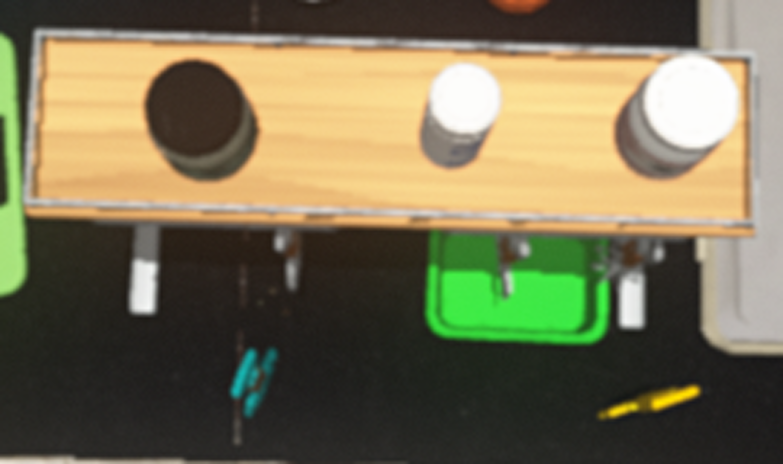

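```bash
python3 - <<'E'
from h import *
s=np.load('pics/scene0.npz');t=np.load('pics/top0.npz')
C=cloud('top',t['d']); p=t['p'].astype(int)
m=(abs(C[...,2]-360)<8)&(p[...,0]>150)&(p[...,2]<170)&(C[...,0]>450)&(C[...,0]<720)&(C[...,1]<450)
x=C[m]; print(len(x),np.median(x[:,2]))
r=cv2.minAreaRect(x[:,:2].astype(np.float32));print(r,cv2.boxPoints(r))
def comp(n,z,mask,nm):
    C=cloud(n,z['d']);k,l,st,ce=cv2.connectedComponentsWithStats(mask.astype(np.uint8))
    for i in range(1,k):
        if st[i,4]>12:
            q=C[(l==i)&(z['d']>0)]
            print(nm,st[i].tolist(),'med',np.median(q,0).round(0),'lo',np.percentile(q,3,axis=0).round(0),'hi',np.percentile(q,97,axis=0).round(0))
for n,z in(('top',t),('scene',s)):
    h=cv2.cvtColor(z['p'],cv2.COLOR_RGB2HSV)
    comp(n,z,cv2.inRange(h,(80,120,60),(97,255,255))>0,n+'turq')
    comp(n,z,cv2.inRange(h,(23,180,120),(33,255,255))>0,n+'yel')
    comp(n,z,cv2.inRange(h,(50,150,60),(70,255,255))>0,n+'green')
    comp(n,z,cv2.inRange(h,(5,80,50),(15,255,170))>0,n+'brown')
E
```

```text
11209 359.0868036313566
((591.0289306640625, 155.59054565429688), (123.48030090332031, 482.5570983886719), 0.011574489995837212) [[529.24    396.8566 ]
 [529.3375  -85.70048]
 [652.8179  -85.67551]
 [652.72034 396.88156]]
topturq [136, 63, 25, 24, 95] med [879. 461.  43.] lo [851. 431.  38.] hi [915. 493.  49.]
topturq [204, 230, 10, 17, 106] med [440. 267. 152.] lo [423. 260.  -1.] hi [467. 295. 192.]
topturq [215, 230, 6, 10, 34] med [456. 260.  36.] lo [449. 256.  -3.] hi [468. 263.  63.]
topturq [209, 242, 8, 12, 47] med [422. 272.  26.] lo [410. 265.  -4.] hi [435. 282.  63.]
topyel [213, 0, 37, 14, 436] med [960. 229. 258.] lo [948. 194. 250.] hi [975. 266. 276.]
topyel [74, 215, 25, 25, 500] med [465. 593.  49.] lo [438. 570.  33.] hi [494. 624.  58.]
topyel [349, 243, 17, 8, 80] med [431. -74. 180.] lo [ 422. -131.   -4.] hi [446. -54. 191.]
topyel [334, 249, 12, 5, 37] med [424. -58.  50.] lo [418. -73.  -3.] hi [429. -43.  83.]
topgreen [271, 190, 65, 39, 1997] med [525.  35.   3.] lo [484. -35.  -3.] hi [575. 117.  52.]
topbrown [110, 16, 13, 3, 15] med [810. 418. 467.] lo
[... 3624 characters left out ...]
]
scenebrown [202, 207, 9, 17, 109] med [439. 260.  96.] lo [431. 255.  -2.] hi [511. 407. 128.]
scenebrown [344, 219, 26, 17, 68] med [812.  18.  10.] lo [798.  -2.  -0.] hi [868.  58.  27.]
scenebrown [308, 223, 11, 21, 161] med [541. -47. 179.] lo [537. -50.  -1.] hi [724. 123. 208.]
scenebrown [170, 276, 10, 6, 19] med [ 346.  314. -130.] lo [ 340.  303. -225.] hi [ 396.  396. -128.]
scenebrown [180, 280, 9, 9, 25] med [ 355.  281. -130.] lo [ 350.  259. -264.] hi [ 421.  394. -127.]
scenebrown [190, 288, 23, 17, 85] med [ 374.  209. -129.] lo [ 361.  167. -385.] hi [ 505.  393. -126.]
scenebrown [213, 304, 13, 11, 25] med [ 385.  137. -128.] lo [ 379.  109. -132.] hi [ 389.  154. -125.]
```

```bash
cat >> h.py <<'E'
def target(lean=45,yaw=90):
    x=np.array([np.cos(np.radians(yaw)),np.sin(np.radians(yaw)),0]); f=np.array([x[1],-x[0],0])
    a=np.radians(lean); y=np.sin(a)*f+np.array([0,0,-np.cos(a)]); return np.stack([x,y,np.cross(x,y)],1)
def to(grasp,lean=45,yaw=90,back=0):
    """shift/turn so the GRASP point goes to grasp, withdrawn by back along tool y"""
    s=read_state();Rc=R.from_euler('xyz',s['eef_rot']).as_matrix();Rt=target(lean,yaw)
    p=np.array(grasp,float)+Rt[:,1]*(11-back)
    sh=Rc.T@(p-s['eef_pos']); rv=np.degrees(R.from_matrix(Rc.T@Rt).as_rotvec())
    g=s['eef_pos']-11*Rc[:,1]
    print('t %.2f'%s['clock'],'grasp now',g.round(1),'gap %.1f'%s['finger_gap'],'F',s['wrist_force'].round(1),'| row',sh.round(1),rv.round(2),'|d|%.0f'%np.linalg.norm(sh))
E
python3 - <<'E'
from h import *
to([370,300,330],30,90)
to([544,233,172],45,90,110)
E
```

```text
t 0.15 grasp now [161.3 525.6 224. ] gap 93.6 F [ 0.7 -0.1 -1. ] | row [-152.9 -107.3 -270.9] [-29.79 -16.66  -4.51] |d|329
t 0.15 grasp now [161.3 525.6 224. ] gap 93.6 F [ 0.7 -0.1 -1. ] | row [-188.   -28.8 -384.8] [-44.67 -16.15  -6.74] |d|429
```

```bash
python3 -m handwheel '[[[-33,-30,-25,-7,-3.5,-1,0],[-66,-60,-50,-14,-7,-2,0],[-98,-80,-80,-20,-10,-3,-0.2],[-130,-95,-115,-25,-13.5,-4,-0.2],[-150,-105,-150,-29.8,-16.7,-4.5,-0.2]]]' 20; python3 -c "
from h import *
to([544,233,172],45,90,110)"
```

```text
clock: 0.57
eef_pos: [242.3, 361.4, 309.9]
eef_rot: [-2.1, 0.001, 1.577]
wrist_force: [0.5, 0.4, 0.3]
finger_gap: 63.9
t 0.57 grasp now [236.7 361.4 319.4] gap 63.9 F [0.5 0.4 0.3] | row [-129.7  175.4 -165. ] [-14.66   0.3    0.16] |d|273
```

```bash
python3 -m handwheel '[[[-18,22,-24,-3,0,0,-0.2],[-36,45,-48,-6,0,0,-0.2],[-54,68,-70,-9,0,0,-0.2],[-72,92,-92,-12,0,0,-0.2],[-90,118,-114,-14.6,0.3,0.1,-0.2]]]'; python3 -m handwheel '[[[-10,10,-10,0,0,0,-0.2],[-10,10,-10,0,0,0,-0.2]]]'; python3 -c "
from h import *
to([544,233,172],45,90,110)
for n in ['scene','top','wrist']:
    p,d=imaging.camera(n); cv2.imwrite(f'pics/{n}1.png',p[:,:,::-1])
    np.savez(f'pics/{n}1.npz',p=p,d=d)"
```

```text
clock: 0.98
eef_pos: [401.6, 271.3, 265.8]
eef_rot: [-2.358, -0.001, 1.573]
wrist_force: [1.3, 0.5, 0.2]
finger_gap: 37.9
clock: 1.15
eef_pos: [417.3, 259.1, 264.7]
eef_rot: [-2.357, 0.0, 1.57]
wrist_force: [0.9, -0.4, 1.1]
finger_gap: 37.8
t 1.15 grasp now [409.5 259.1 272.5] gap 37.8 F [ 0.9 -0.4  1.1] | row [-26.   56.2 -24. ] [ 0.05 -0.04 -0.06] |d|66
```

View pics/scene1.png

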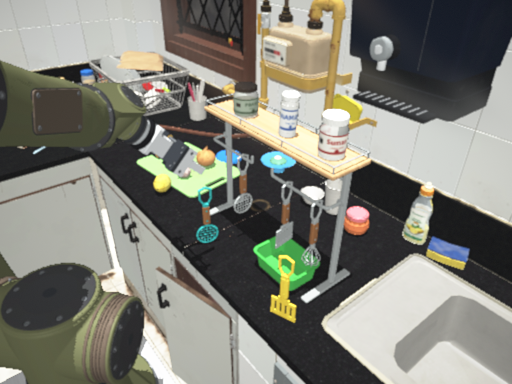

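View pics/wrist1.png

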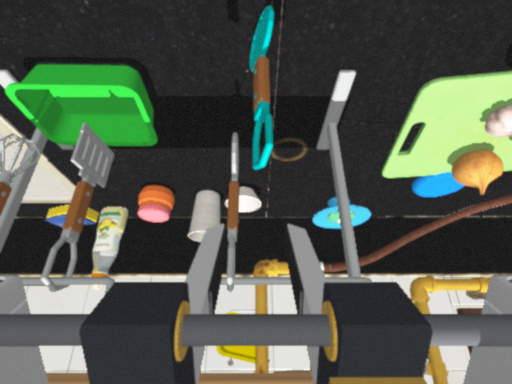

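```bash
cat >> h.py <<'E'
def wplane(px,ax,val,s=None):
    s=s or read_state();c=imaging.get_calibration('wrist');K=c['mtx'];T=np.eye(4);T[:3,:3]=R.from_euler('xyz',s['eef_rot']).as_matrix();T[:3,3]=s['eef_pos'];T=T@c['hand_eye'];o=T[:3,3];out=[]
    for u,v in px:
        r=T[:3,:3]@np.array([(u-K[0,2])/K[0,0],(v-K[1,2])/K[1,1],1]);out.append(o+r*(val-o[ax])/r[ax])
    return np.array(out)
E
python3 - <<'E'
from h import *
w=np.load('pics/wrist1.npz')
print(wplane([(236,186),(232,228),(234,140),(231,283),(95,185),(71,220),(97,140)],0,544).round(1))
h=cv2.cvtColor(w['p'],cv2.COLOR_RGB2HSV)
m=cv2.inRange(h,(5,80,50),(15,255,170))
k,l,st,ce=cv2.connectedComponentsWithStats(m)
for i in range(1,k):
    if st[i,4]>150: print(st[i],ce[i],wplane([ce[i]],0,544).round(1))
E
```

```text
[[544.  239.2 154.6]
 [544.  236.3 207.7]
 [544.  234.6  86.4]
 [544.  237.4 266.8]
 [544.   72.  153.1]
 [544.   56.6 197.9]
 [544.   57.8  86.3]]
[252  57  19  53 680] [261.74705882  80.96029412] [[544.  271.7 -21.7]]
[ 62 181  32  53 849] [ 78.51943463 206.23203769] [[544.   60.2 180.9]]
[226 181  14  50 529] [232.61436673 205.53497164] [[544.  236.  180.3]]
[  0 182  11  32 185] [  3.5027027  194.40540541] [[544.  -31.3 165.6]]
[137 184  38  27 167] [159.         193.76047904] [[544.  149.6 164.9]]
[ 359  195  153   72 1436] [432.11629526 228.39623955] [[544.  456.5 208.5]]
[324 262  23  11 197] [334.96446701 267.2893401 ] [[544.  344.1 251.1]]
```

```bash
python3 -m handwheel '[[[-20,25,-15,0,0,0,-0.2],[-24,56,-24,0,0,0,-0.2],[-24,86,-24,0,0,0,-0.2],[-24,116,-24,0,0,0,-0.2],[-24,136,-24,0,0,0,-0.2]]]'; python3 -c "
from h import *
to([544,235,172],45,90)
p,d=imaging.camera('wrist'); cv2.imwrite('pics/wrist2.png',p[:,:,::-1])
p,d=imaging.camera('scene'); cv2.imwrite('pics/scene2.png',cv2.resize(p[80:300,100:390,::-1],None,fx=2.7,fy=2.7))"
```

```text
clock: 1.72
eef_pos: [529.4, 238.5, 185.3]
eef_rot: [-2.357, -0.002, 1.573]
wrist_force: [0.2, -0.1, -0.3]
finger_gap: 37.5
t 1.72 grasp now [521.6 238.5 193.1] gap 37.5 F [ 0.2 -0.1 -0.3] | row [-3.6 30.7 -0.9] [0.03 0.03 0.15] |d|31
```

View pics/scene2.png

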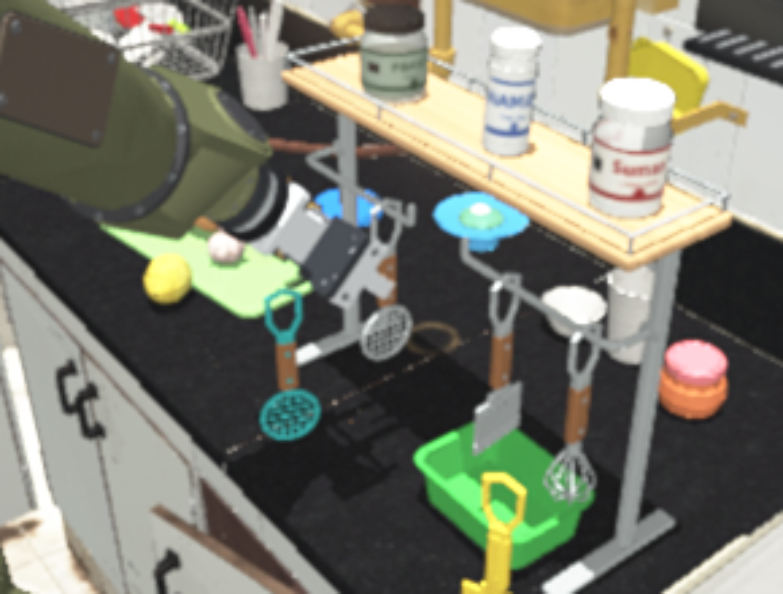

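View pics/wrist2.png

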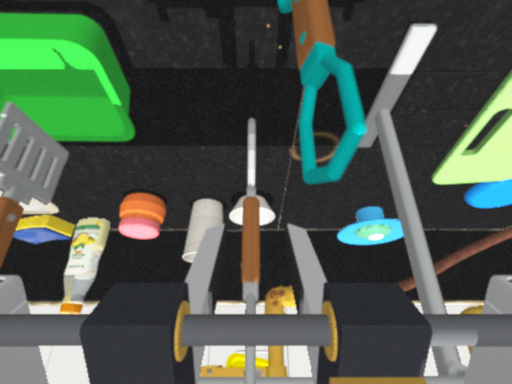

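```bash
python3 -m handwheel '[[[-3,18,-1,0,0,0,-0.2],[-3.5,31,-1,0,0,0,-0.2],[-3.5,31,-1,0,0,0,-0.2],[-3.5,31,-1,0,0,0,-0.6],[-3.5,31,-1,0,0,0,-1]]]' 20;python3 -m handwheel '[[[0,0,0,0,0,0,-1],[0,0,0,0,0,0,-1],[0,0,0,0,0,0,-1]]]' 20; python3 -c "
from h import *
to([544,235,172],45,90)
to([544,327,175],45,90)"
```

```text
clock: 2.23
eef_pos: [550.9, 235.4, 164.7]
eef_rot: [-2.356, -0.0, 1.573]
wrist_force: [0.6, -0.1, 0.3]
finger_gap: 27.9
clock: 2.48
eef_pos: [550.7, 235.8, 165.6]
eef_rot: [-2.357, -0.001, 1.574]
wrist_force: [-0.9, 2.8, 2.8]
finger_gap: 11.9
t 2.48 grasp now [542.9 235.8 173.4] gap 11.9 F [-0.9  2.8  2.8] | row [-0.8  1.8  0.3] [0.05 0.07 0.16] |d|2
t 2.48 grasp now [542.9 235.8 173.4] gap 11.9 F [-0.9  2.8  2.8] | row [91.2 -0.1 -2. ] [0.05 0.07 0.16] |d|91
```

```bash
python3 -m handwheel '[[[0,-2,-2,0,0,0,-1],[12,-2,-2,0,0,0,-1],[28,-2,-2,0,0,0,-1],[44,-2,-2,0,0,0,-1],[60,-2,-2,0,0,0,-1]]]';python3 -m handwheel '[[[15,0,0,0,0,0,-1],[28,0,0,0,0,0,-1],[35,0,0,0,0,0,-1],[35,0,0,0,0,0,-1],[35,2,2,0,0,0,-1]]]'; python3 -c "
from h import *
to([544,328,173.4],45,90)
p,d=imaging.camera('wrist'); cv2.imwrite('pics/wrist3.png',p[:,:,::-1])
p,d=imaging.camera('scene'); cv2.imwrite('pics/scene3.png',cv2.resize(p[80:300,100:390,::-1],None,fx=2.7,fy=2.7))"
```

```text
clock: 2.9
eef_pos: [550.4, 297.0, 168.6]
eef_rot: [-2.357, -0.001, 1.573]
wrist_force: [-0.2, -0.9, -1.2]
finger_gap: 11.8
clock: 3.32
eef_pos: [550.3, 332.2, 165.9]
eef_rot: [-2.357, -0.001, 1.574]
wrist_force: [-0.1, -0.2, 2.5]
finger_gap: 11.5
t 3.32 grasp now [542.5 332.1 173.7] gap 11.5 F [-0.1 -0.2  2.5] | row [-4.2  1.3 -0.8] [0.07 0.06 0.17] |d|4
```

View pics/scene3.png

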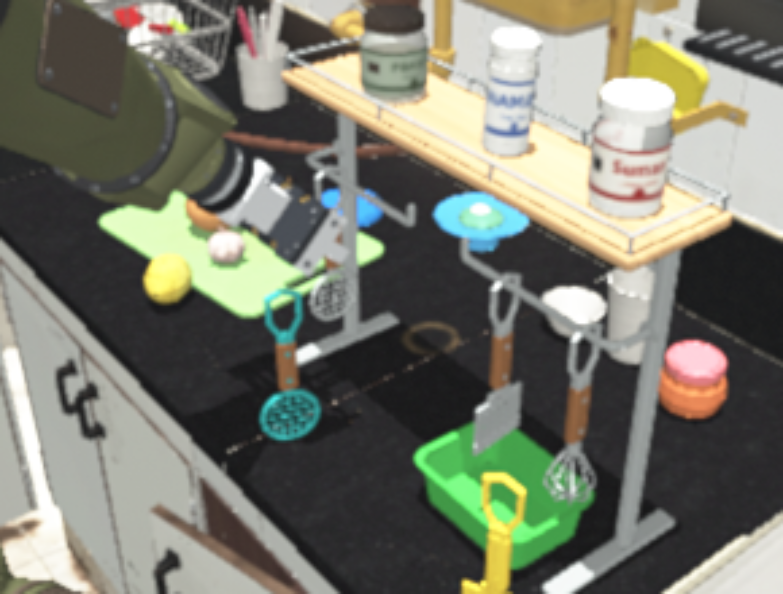

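View pics/wrist3.png

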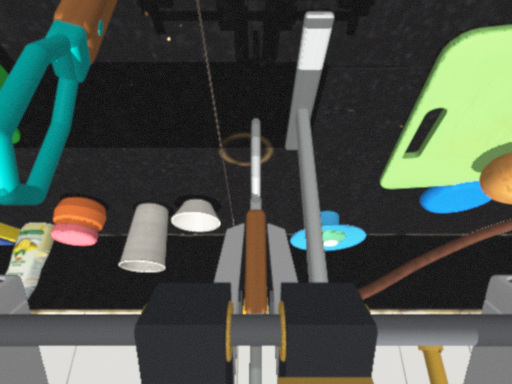

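```bash
python3 -m handwheel '[[[0,0,0,0,0,0,-0.7],[0,0,0,0,0,0,-0.4],[0,0,0,0,0,0,-0.3],[0,-15,0,0,0,0,-0.3],[0,-45,0,0,0,0,-0.3]]]';python3 -m handwheel '[[[-5,-35,0,0,0,0,-0.3],[-30,-65,0,0,0,0,-0.3],[-65,-75,0,0,0,0,-0.2],[-105,-75,0,0,0,0,-0.2],[-145,-75,0,0,0,0,-0.2]]]'; python3 -c "
from h import *
to([544,55,172],45,90,100)
"
```

```text
clock: 3.83
eef_pos: [518.6, 330.3, 195.5]
eef_rot: [-2.354, 0.001, 1.571]
wrist_force: [-0.4, 0.1, 0.7]
finger_gap: 32.4
clock: 4.25
eef_pos: [465.0, 184.4, 249.7]
eef_rot: [-2.357, 0.001, 1.573]
wrist_force: [1.7, -0.2, 0.2]
finger_gap: 37.6
t 4.25 grasp now [457.3 184.4 257.4] gap 37.6 F [ 1.7 -0.2  0.2] | row [-129.5   21.6   -0.6] [0.03 0.12 0.07] |d|131
```

```bash
python3 -m handwheel '[[[-40,0,0,0,0,0,-0.2],[-80,0,0,0,0,0,-0.2],[-115,0,0,0,0,0,-0.2],[-129,0,0,0,0,0,-0.2],[-129,0,0,0,0,0,-0.2]]]'; python3 -c "
from h import *
to([544,55,172],45,90,100)
s=read_state()
p,d=imaging.camera('wrist'); cv2.imwrite('pics/wrist4.png',p[:,:,::-1])
h=cv2.cvtColor(p,cv2.COLOR_RGB2HSV)
k,l,st,ce=cv2.connectedComponentsWithStats(cv2.inRange(h,(5,80,50),(15,255,170)))
for i in range(1,k):
    if st[i,4]>150: print(st[i],ce[i].round(),wplane([ce[i]],0,544,s).round(1))
p,d=imaging.camera('scene'); cv2.imwrite('pics/scene4.png',cv2.resize(p[80:300,100:390,::-1],None,fx=2.7,fy=2.7))"
```

```text
clock: 4.67
eef_pos: [465.1, 52.6, 250.2]
eef_rot: [-2.358, 0.001, 1.571]
wrist_force: [-0.1, 0.1, 0.7]
finger_gap: 37.9
t 4.67 grasp now [457.3  52.6 257.9] gap 37.9 F [-0.1  0.1  0.7] | row [ 2.4 22.1 -0.5] [ 0.11  0.06 -0.05] |d|22
[497  22  15  39 298] [506.  40.] [[544.  391.1 -60.1]]
[147 169  25  61 889] [160. 198.] [[544.  -40.5 180.2]]
[230 169  39  60 809] [259. 196.] [[544.   56.3 178.4]]
[431 234  81  41 900] [473. 258.] [[544.  244.4 239. ]]
```

View pics/scene4.png

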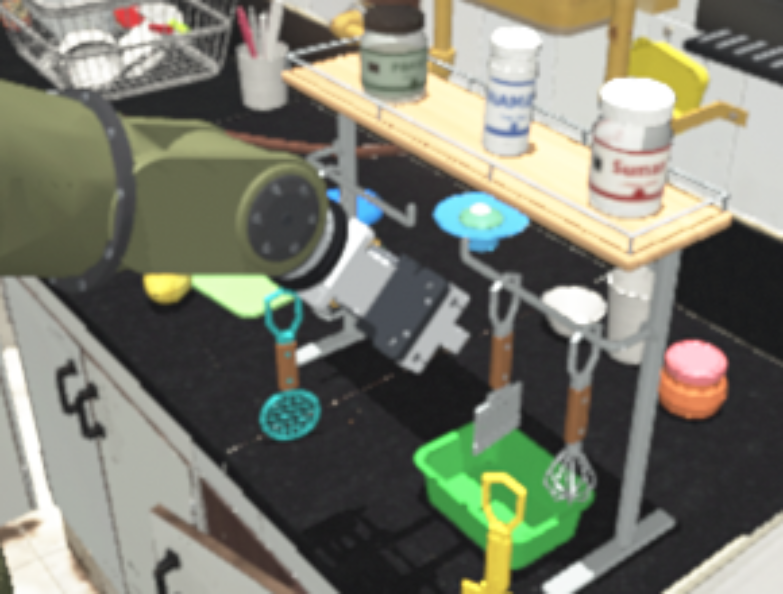

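View pics/wrist4.png

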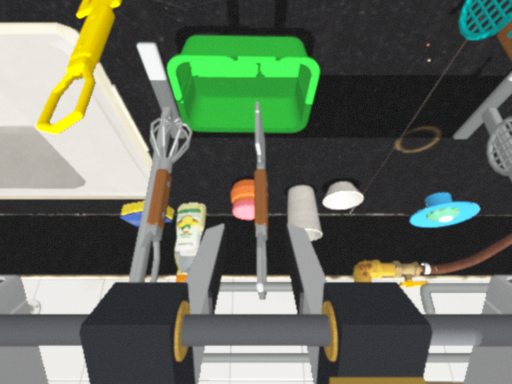

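```bash
python3 -m handwheel '[[[3,30,0,0,0,0,-0.2],[4,65,0,0,0,0,-0.2],[4,95,0,0,0,0,-0.2],[4,115,-1,0,0,0,-0.2],[4,122,-1,0,0,0,-0.2]]]' 20; python3 -c "
from h import *
to([544,56.5,172],45,90)"
```

```text
clock: 5.18
eef_pos: [552.9, 58.7, 161.9]
eef_rot: [-2.354, 0.0, 1.571]
wrist_force: [-0.1, 0.1, 0.6]
finger_gap: 37.2
t 5.18 grasp now [545.2  58.7 169.7] gap 37.2 F [-0.1  0.1  0.6] | row [-2.2 -2.4 -0.8] [-0.13  0.03 -0.01] |d|3
```

```bash
python3 -m handwheel '[[[-2,-2,-1,0,0,0,-0.4],[-2,-2,-1,0,0,0,-0.7],[-2,-2,-1,0,0,0,-1],[-2,-2,-1,0,0,0,-1],[-2,-2,-1,0,0,0,-1]]]' 25; python3 -c "
from h import *
to([544,56.5,172],45,90)"
```

```text
clock: 5.6
eef_pos: [552.1, 57.0, 164.9]
eef_rot: [-2.355, 0.0, 1.571]
wrist_force: [-0.6, 0.5, -0.5]
finger_gap: 11.9
t 5.60 grasp now [544.4  57.  172.6] gap 11.9 F [-0.6  0.5 -0.5] | row [-0.5  0.2  0.7] [-0.06  0.04  0.01] |d|1
```

```bash
python3 -m handwheel '[[[0,-6,-6,0,0,0,-1],[0,-13,-13,0,0,0,-1],[0,-19.5,-19.5,0,0,0,-1],[0,-19.5,-19.5,0,0,0,-1],[0,-19.5,-19.5,0,0,0,-1]]]'; python3 -c "
from h import *
to([544,57,200],45,90)
s=read_state()
p,d=imaging.camera('wrist'); cv2.imwrite('pics/wrist5.png',p[:,:,::-1])
p,d=imaging.camera('scene'); cv2.imwrite('pics/scene5.png',cv2.resize(p[100:280,180:380,::-1],None,fx=3.3,fy=3.3))"
```

```text
clock: 6.02
eef_pos: [552.2, 57.0, 192.9]
eef_rot: [-2.356, 0.0, 1.571]
wrist_force: [0.3, -0.5, -0.6]
finger_gap: 11.7
t 6.02 grasp now [544.4  57.  200.7] gap 11.7 F [ 0.3 -0.5 -0.6] | row [-0.   0.2  0.8] [0.01 0.03 0.01] |d|1
```

View pics/scene5.png

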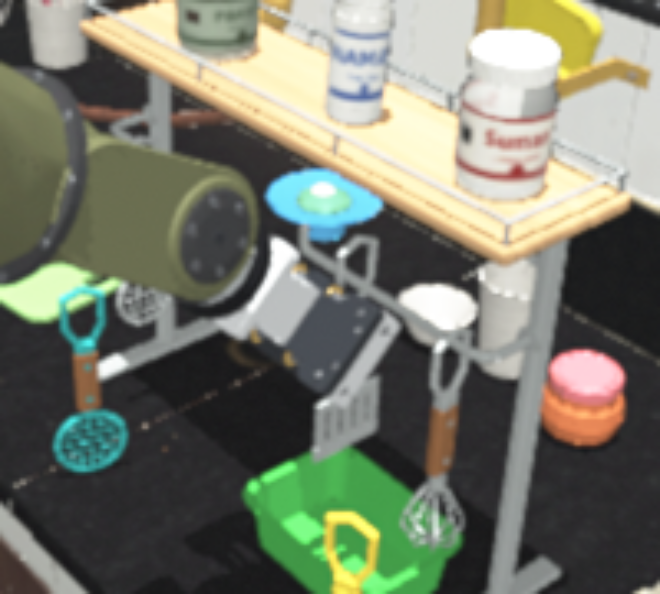

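View pics/wrist5.png

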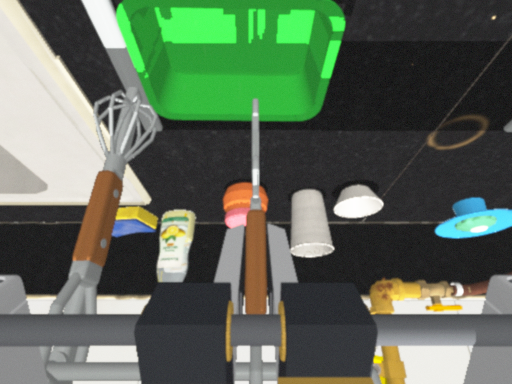

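```bash
python3 -m handwheel '[[[10,0,0,0,0,0,-1],[24,0,0,0,0,0,-1],[40,0,0,0,0,0,-1],[56,0,0,0,0,0,-1],[72,0,0,0,0,0,-1]]]';python3 -m handwheel '[[[16,0,0,0,0,0,-1],[32,0,0,0,0,0,-1],[40,0,0,0,0,0,-1],[44,0,0,0,0,0,-1]]]'; python3 -c "
from h import *
to([544.4,280,200],45,90)
s=read_state()
p,d=imaging.camera('scene'); cv2.imwrite('pics/scene6.png',cv2.resize(p[100:280,180:380,::-1],None,fx=3.3,fy=3.3))"
```

```text
clock: 6.53
eef_pos: [551.7, 129.6, 191.3]
eef_rot: [-2.354, 0.001, 1.571]
wrist_force: [-0.2, 0.4, -0.4]
finger_gap: 11.8
clock: 6.87
eef_pos: [551.4, 174.7, 190.5]
eef_rot: [-2.353, 0.001, 1.572]
wrist_force: [-0.3, -0.2, -0.7]
finger_gap: 11.8
t 6.87 grasp now [543.6 174.7 198.3] gap 11.8 F [-0.3 -0.2 -0.7] | row [105.3  -0.6  -1.9] [-0.17  0.1   0.03] |d|105
```

View pics/scene6.png

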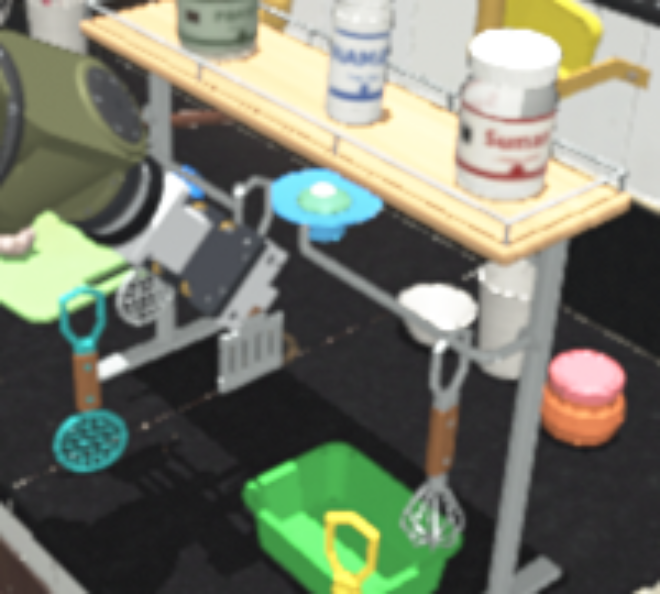

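```bash
python3 -m handwheel '[[[0,-0.6,-2,0,0,0,-1],[10,-0.6,-2,0,0,0,-1],[22,-0.6,-2,0,0,0,-1],[34,-0.6,-2,0,0,0,-1],[44,-0.6,-2,0,0,0,-1]]]';python3 -m handwheel '[[[10,0,0,0,0,0,-1],[25,0,0,0,0,0,-1],[42,0,0,0,0,0,-1],[56,0,0,0,0,0,-1],[60,0,0,0,0,0,-1]]]'; python3 -c "
from h import *
to([544.4,280,172.6],45,90)
s=read_state()
p,d=imaging.camera('scene'); cv2.imwrite('pics/scene7.png',cv2.resize(p[100:280,180:380,::-1],None,fx=3.3,fy=3.3))
p,d=imaging.camera('wrist'); cv2.imwrite('pics/wrist7.png',p[:,:,::-1])"
```

```text
clock: 7.33
eef_pos: [552.5, 218.5, 192.3]
eef_rot: [-2.353, 0.001, 1.572]
wrist_force: [0.5, -1.1, -1.2]
finger_gap: 12.2
clock: 7.75
eef_pos: [552.5, 279.4, 192.2]
eef_rot: [-2.353, 0.0, 1.572]
wrist_force: [0.1, 0.1, -1.0]
finger_gap: 11.9
t 7.75 grasp now [544.8 279.4 200. ] gap 11.9 F [ 0.1  0.1 -1. ] | row [ 0.6 19.1 19.5] [-0.2   0.08  0.03] |d|27
```

View pics/scene7.png

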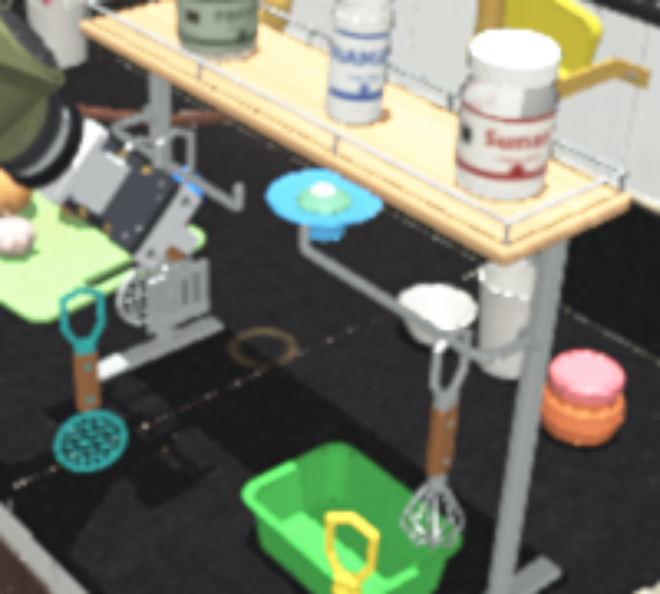

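View pics/wrist7.png

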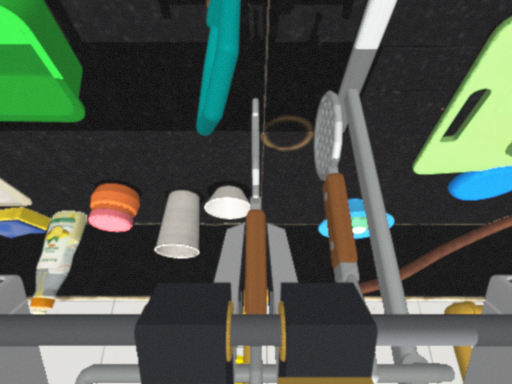

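```bash
python3 -m handwheel '[[[0.5,6,6,0,0,0,-1],[0.5,13,13,0,0,0,-1],[0.5,19,19,0,0,0,-1],[0.5,19,19,0,0,0,-1],[0.5,19,19,0,0,0,-1]]]';python3 -m handwheel '[[[0,0,0,0,0,0,-0.85],[0,0,0,0,0,0,-0.7],[0,0,0,0,0,0,-0.5],[0,0,0,0,0,0,-0.35],[0,0,0,0,0,0,-0.35]]]'; python3 -c "
from h import *
to([544,280,172.6],45,90)
s=read_state()
p,d=imaging.camera('scene'); cv2.imwrite('pics/scene8.png',cv2.resize(p[100:280,180:380,::-1],None,fx=3.3,fy=3.3))
p,d=imaging.camera('wrist'); cv2.imwrite('pics/wrist8.png',p[:,:,::-1])"
```

```text
clock: 8.27
eef_pos: [552.4, 277.8, 164.9]
eef_rot: [-2.352, 0.001, 1.571]
wrist_force: [-0.3, 0.1, -1.5]
finger_gap: 11.6
clock: 8.68
eef_pos: [552.5, 277.8, 165.1]
eef_rot: [-2.352, 0.001, 1.571]
wrist_force: [-0.7, 0.4, 1.2]
finger_gap: 29.2
t 8.68 grasp now [544.7 277.8 172.9] gap 29.2 F [-0.7  0.4  1.2] | row [ 2.2 -0.3  0.7] [-0.24  0.06 -0.03] |d|2
```

View pics/scene8.png

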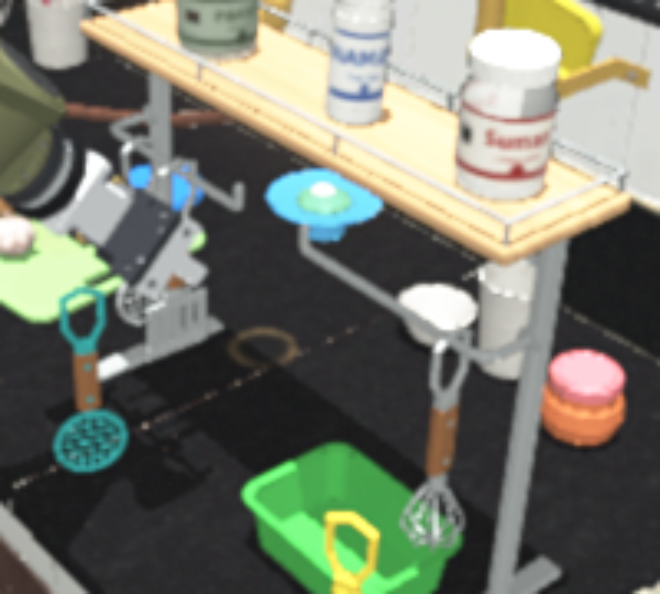

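View pics/wrist8.png

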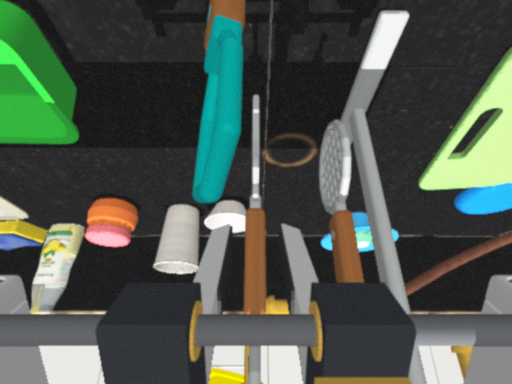

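```bash
python3 -m handwheel '[[[0,-12,0,0,0,0,-0.35],[0,-35,0,0,0,0,-0.35],[0,-70,0,0,0,0,-0.35],[-5,-105,0,0,0,0,-0.3],[-30,-125,0,0,0,0,-0.3]]]';python3 -m handwheel '[[[-40,0,0,0,0,0,-0.2],[-80,0,0,0,0,0,-0.2],[-120,0,0,0,0,0,-0.2],[-160,0,0,0,0,0,-0.2],[-200,0,0,0,0,0,-0.2]]]'; python3 -c "
from h import *
to([544,-40,172.6],45,90,100)
s=read_state()
p,d=imaging.camera('top'); cv2.imwrite('pics/top9.png',p[:,:,::-1])
p,d=imaging.camera('scene'); cv2.imwrite('pics/scene9.png',cv2.resize(p[100:280,180:380,::-1],None,fx=3.3,fy=3.3))
"
```

```text
clock: 9.2
eef_pos: [463.1, 249.7, 256.1]
eef_rot: [-2.353, -0.001, 1.574]
wrist_force: [0.9, 0.1, 1.2]
finger_gap: 32.8
clock: 9.62
eef_pos: [463.5, 75.0, 255.8]
eef_rot: [-2.351, -0.001, 1.574]
wrist_force: [0.6, -0.2, -0.8]
finger_gap: 37.7
t 9.62 grasp now [455.8  75.  263.6] gap 37.7 F [ 0.6 -0.2 -0.8] | row [-115.1   26.4    2. ] [-0.29  0.11  0.18] |d|118
```

View pics/scene9.png

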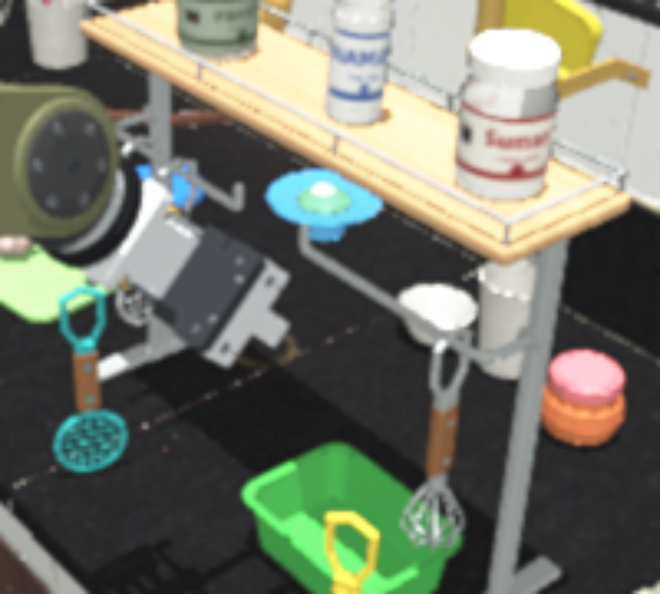

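```bash
python3 -m handwheel '[[[-38,0,0,0,0,0,-0.2],[-76,0,0,0,0,0,-0.2],[-105,0,0,0,0,0,-0.2],[-115,0,1,0,0,0,-0.2],[-115,0,2,0,0,0,-0.2]]]'; python3 -c "
from h import *
to([544,-40,172],45,90)
s=read_state()
p,d=imaging.camera('wrist'); cv2.imwrite('pics/wrist9.png',p[:,:,::-1])
h=cv2.cvtColor(p,cv2.COLOR_RGB2HSV)
k,l,st,ce=cv2.connectedComponentsWithStats(cv2.inRange(h,(5,80,50),(15,255,170)))
for i in range(1,k):
    if st[i,4]>150: print(st[i],ce[i].round(),wplane([ce[i]],0,544,s).round(1))
p,d=imaging.camera('scene'); cv2.imwrite('pics/scene10.png',cv2.resize(p[100:280,180:380,::-1],None,fx=3.3,fy=3.3))"
```

```text
clock: 10.13
eef_pos: [462.6, -42.8, 254.6]
eef_rot: [-2.351, 0.0, 1.571]
wrist_force: [0.4, 1.0, 0.7]
finger_gap: 37.6
t 10.13 grasp now [454.9 -42.8 262.4] gap 37.6 F [0.4 1.  0.7] | row [2.70e+00 1.27e+02 1.00e-01] [-0.32  0.03  0.01] |d|127
[249 168  15  58 770] [256. 195.] [[544.  -41.8 179.2]]
[475 256  37  19 372] [494. 266.] [[544.  166.9 250. ]]
```

View pics/wrist9.png

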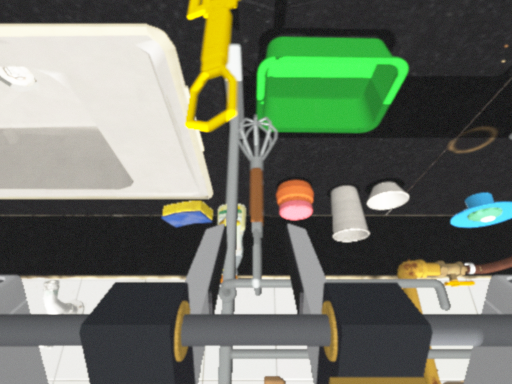

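View pics/scene10.png

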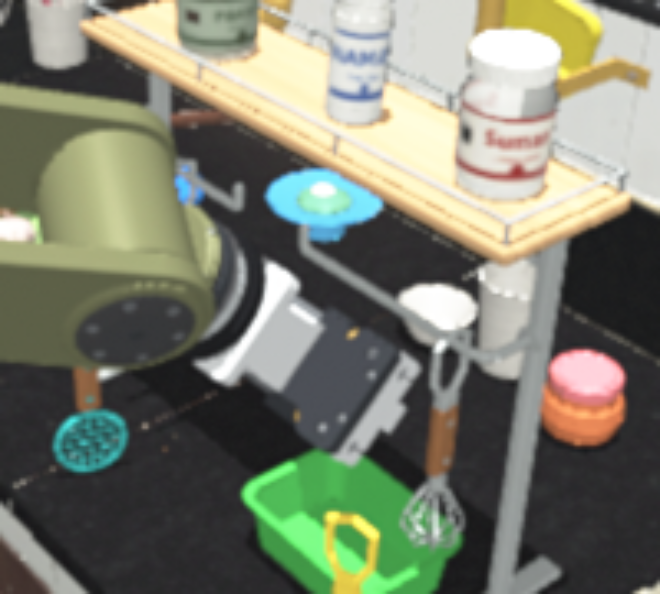

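```bash
python3 -m handwheel '[[[1,30,0,0,0,0,-0.2],[1,65,0,0,0,0,-0.2],[1,95,0,0,0,0,-0.2],[1,117,0,0,0,0,-0.2],[1,124,0,0,0,0,-0.2]]]' 25; python3 -c "
from h import *
to([544,-41.5,172],45,90)"
```

```text
clock: 10.65
eef_pos: [550.3, -40.0, 162.8]
eef_rot: [-2.345, -0.002, 1.571]
wrist_force: [0.6, 0.0, 0.0]
finger_gap: 37.9
t 10.65 grasp now [542.6 -40.  170.6] gap 37.9 F [0.6 0.  0. ] | row [-1.5 -0.  -2.1] [-0.63 -0.07  0.06] |d|3
```

```bash
python3 -m handwheel '[[[-1.5,0,-2,-0.6,0,0,-0.4],[-1.5,0,-2,-0.6,0,0,-0.7],[-1.5,0,-2,-0.6,0,0,-1],[-1.5,0,-2,-0.6,0,0,-1],[-1.5,0,-2,-0.6,0,0,-1]]]' 25; python3 -m handwheel '[[[0,-6,-6,0,0,0,-1],[0,-13,-13,0,0,0,-1],[0,-19.5,-19.5,0,0,0,-1],[0,-19.5,-19.5,0,0,0,-1],[0,-19.5,-19.5,0,0,0,-1]]]'; python3 -c "
from h import *
to([544,-41.5,200],45,90)
s=read_state()
p,d=imaging.camera('wrist'); cv2.imwrite('pics/wrist11.png',p[:,:,::-1])
p,d=imaging.camera('scene'); cv2.imwrite('pics/scene11.png',cv2.resize(p[100:280,180:380,::-1],None,fx=3.3,fy=3.3))"
```

```text
clock: 11.07
eef_pos: [551.7, -41.0, 164.6]
eef_rot: [-2.356, -0.002, 1.571]
wrist_force: [-0.1, -0.1, -0.9]
finger_gap: 11.8
clock: 11.48
eef_pos: [551.7, -41.0, 192.6]
eef_rot: [-2.357, -0.001, 1.571]
wrist_force: [0.3, -0.2, -1.8]
finger_gap: 12.0
t 11.48 grasp now [543.9 -41.  200.4] gap 12.0 F [ 0.3 -0.2 -1.8] | row [-0.5  0.3  0.2] [ 0.06 -0.05  0.07] |d|1
```

View pics/wrist11.png

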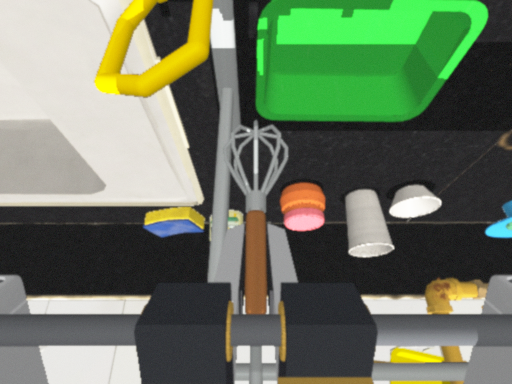

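View pics/scene11.png

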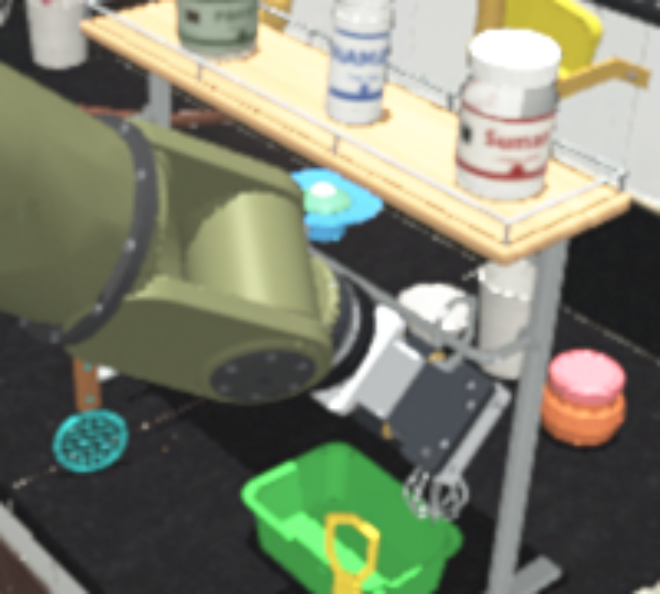

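```bash
python3 -m handwheel '[[[8,0,0,0,0,0,-1],[22,0,0,0,0,0,-1],[40,0,0,0,0,0,-1],[60,0,0,0,0,0,-1],[80,0,0,0,0,0,-1]]]';python3 -m handwheel '[[[20,0,0,0,0,0,-1],[35,0,0,0,0,0,-1],[42,0,0,0,0,0,-1],[44,0,0,0,0,0,-1]]]'; python3 -c "
from h import *
to([544,230,200],45,90)"
```

```text
clock: 12.0
eef_pos: [551.1, 38.2, 191.1]
eef_rot: [-2.355, -0.002, 1.571]
wrist_force: [-0.6, 0.4, -0.3]
finger_gap: 11.4
clock: 12.33
eef_pos: [550.7, 83.5, 190.3]
eef_rot: [-2.353, -0.002, 1.573]
wrist_force: [0.1, -0.1, -1.5]
finger_gap: 11.6
t 12.33 grasp now [542.9  83.5 198.1] gap 11.6 F [ 0.1 -0.1 -1.5] | row [ 1.465e+02 -1.000e-01 -2.100e+00] [-0.16 -0.02  0.17] |d|147
```

```bash
python3 -m handwheel '[[[0,0,-2,0,0,0,-1],[12,0,-2,0,0,0,-1],[28,0,-2,0,0,0,-1],[46,0,-2,0,0,0,-1],[64,0,-2,0,0,0,-1]]]';python3 -m handwheel '[[[14,0,0,0,0,0,-1],[22,0,0,0,0,0,-1],[24,0,0,0,0,0,-1]]]'; python3 -c "
from h import *
to([544,230,200],45,90)
s=read_state()
p,d=imaging.camera('wrist'); cv2.imwrite('pics/wrist12.png',p[:,:,::-1])
p,d=imaging.camera('scene'); cv2.imwrite('pics/scene12.png',cv2.resize(p[100:280,180:380,::-1],None,fx=3.3,fy=3.3))"
```

```text
clock: 12.75
eef_pos: [552.1, 147.3, 191.7]
eef_rot: [-2.353, -0.002, 1.571]
wrist_force: [-0.5, -0.5, -1.1]
finger_gap: 11.8
clock: 13.0
eef_pos: [552.0, 171.9, 191.3]
eef_rot: [-2.352, -0.002, 1.572]
wrist_force: [0.3, 0.2, -1.6]
finger_gap: 12.1
t 13.00 grasp now [544.3 171.9 199.2] gap 12.1 F [ 0.3  0.2 -1.6] | row [58.1 -0.6 -0.4] [-0.24 -0.04  0.15] |d|58
```

View pics/wrist12.png

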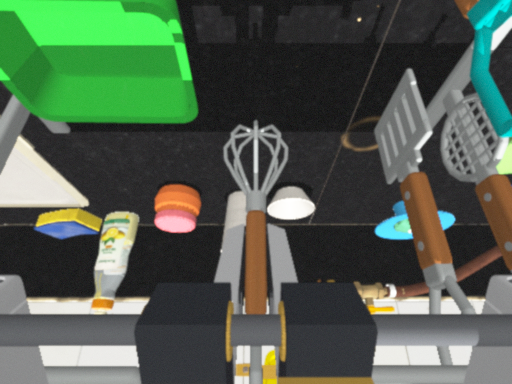

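View pics/scene12.png

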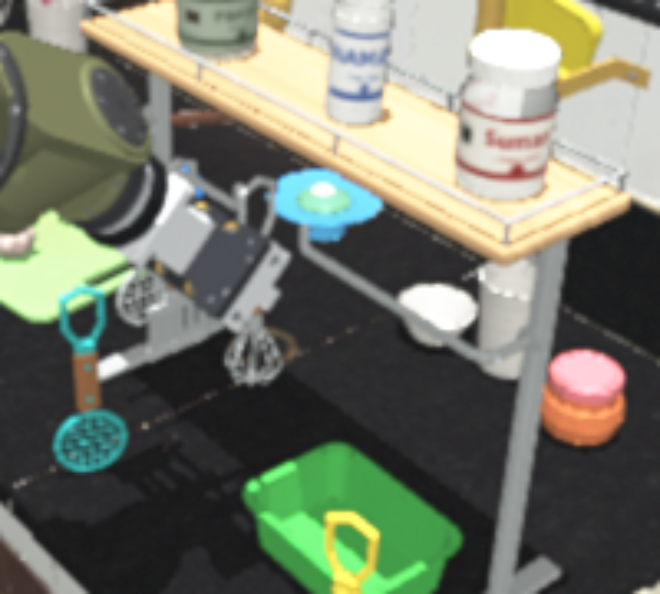

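```bash
python3 -m handwheel '[[[6,-0.6,-0.6,0,0,0,-1],[20,-0.6,-0.6,0,0,0,-1],[36,-0.6,-0.6,0,0,0,-1],[50,-0.6,-0.6,0,0,0,-1],[58,-0.6,-0.6,0,0,0,-1]]]';python3 -m handwheel '[[[0,0,0,0,0,0,-1],[0,6,6,0,0,0,-1],[0,13,13,0,0,0,-1],[0,19,19,0,0,0,-1],[0,19,19,0,0,0,-1]]]'; python3 -c "
from h import *
to([543.9,230,172.4],45,90)
s=read_state()
p,d=imaging.camera('wrist'); cv2.imwrite('pics/wrist13.png',p[:,:,::-1])
p,d=imaging.camera('scene'); cv2.imwrite('pics/scene13.png',cv2.resize(p[100:280,180:380,::-1],None,fx=3.3,fy=3.3))"
```

```text
clock: 13.52
eef_pos: [552.1, 229.7, 192.4]
eef_rot: [-2.352, -0.002, 1.571]
wrist_force: [-0.7, -0.4, -2.0]
finger_gap: 11.7
clock: 13.93
eef_pos: [551.9, 229.0, 164.6]
eef_rot: [-2.351, -0.002, 1.571]
wrist_force: [-0.0, 0.2, -1.0]
finger_gap: 11.8
t 13.93 grasp now [544.2 229.  172.4] gap 11.8 F [-0.   0.2 -1. ] | row [ 1.  -0.2  0.2] [-0.29 -0.07  0.09] |d|1
```

View pics/scene13.png

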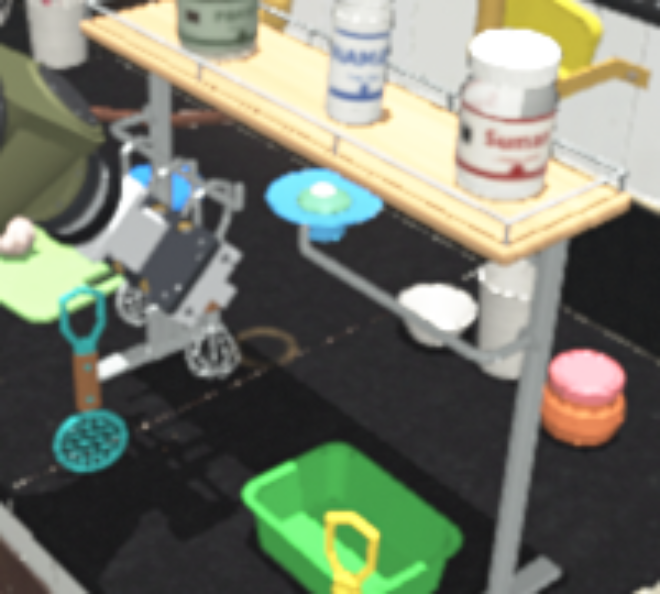

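View pics/wrist13.png

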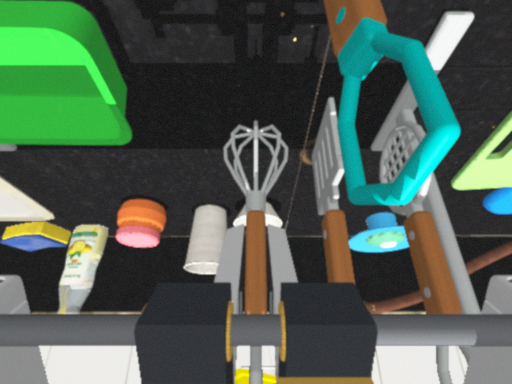

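```bash
python3 -m handwheel '[[[0,0,0,0,0,0,-0.85],[0,0,0,0,0,0,-0.7],[0,0,0,0,0,0,-0.5],[0,0,0,0,0,0,-0.4],[0,0,0,0,0,0,-0.4]]]'; python3 -m handwheel '[[[0,-12,0,0,0,0,-0.4],[0,-35,0,0,0,0,-0.4],[0,-70,0,0,0,0,-0.4],[0,-105,0,0,0,0,-0.3],[0,-140,0,0,0,0,-0.3]]]';python3 -m handwheel '[[[-10,-30,10,0,0,0,-0.2],[-35,-60,10,0,0,0,-0.2],[-70,-80,10,0,0,0,-0.2],[-105,-80,10,0,0,0,-0.2],[-130,-80,10,0,0,0,-0.2]]]'; python3 -c "
from h import *
to([543.9,230,172.4],45,90)
for n in ('wrist','scene','top'):
  p,d=imaging.camera(n); cv2.imwrite('pics/%s14.png'%n,cv2.resize(p[100:280,180:380,::-1],None,fx=3.3,fy=3.3) if n=='scene' else p[:,:,::-1]); np.savez('pics/%s14.npz'%n,p=p,d=d)"
```

```text
clock: 14.45
eef_pos: [552.1, 229.1, 165.7]
eef_rot: [-2.352, -0.002, 1.571]
wrist_force: [0.2, -0.3, -0.0]
finger_gap: 27.6
clock: 14.87
eef_pos: [452.2, 228.7, 265.8]
eef_rot: [-2.351, -0.002, 1.571]
wrist_force: [-0.3, 1.3, 0.1]
finger_gap: 32.8
clock: 15.28
eef_pos: [388.0, 97.6, 317.1]
eef_rot: [-2.355, -0.003, 1.573]
wrist_force: [0.6, 0.4, -0.2]
finger_gap: 37.6
t 15.28 grasp now [380.3  97.6 324.8] gap 37.6 F [ 0.6  0.4 -0.2] | row [131.5 224.   -8. ] [-0.04 -0.02  0.22] |d|260
```

View pics/scene14.png

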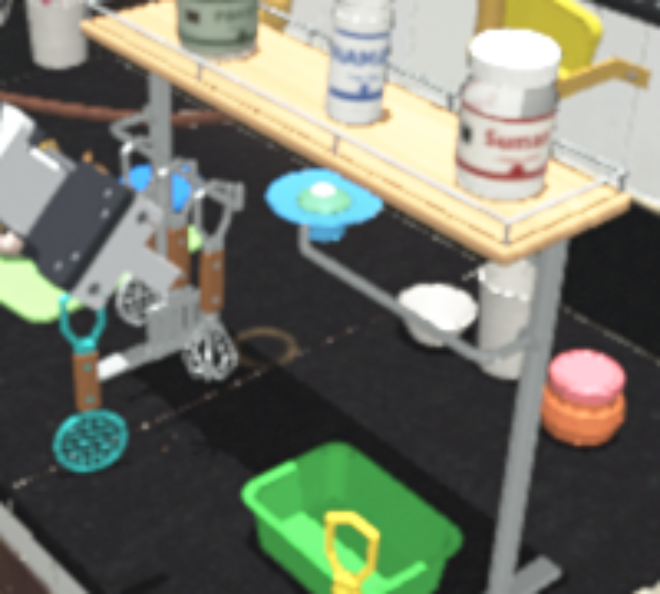

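View pics/wrist14.png

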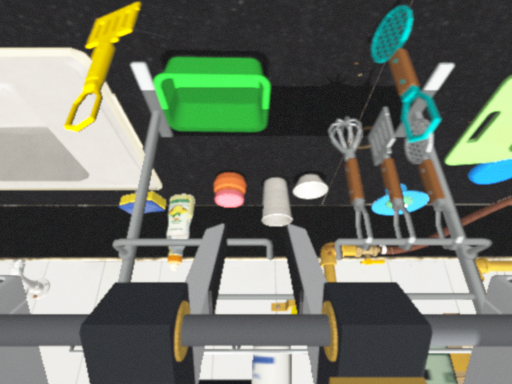

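View pics/top14.png

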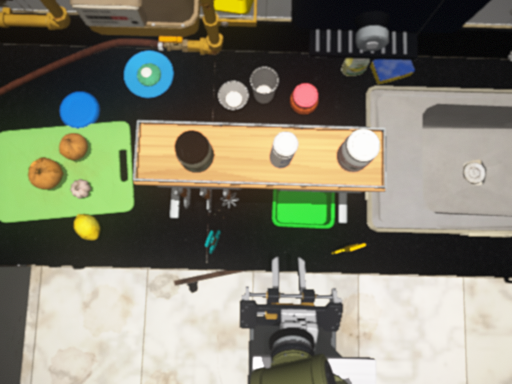

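```bash
python3 -m handwheel '[[[-20,-20,0,0,0,0,-0.2],[-40,-30,0,0,0,0,-0.2],[-60,-30,0,0,0,0,-0.2],[-60,-30,0,0,0,0,-0.2],[-60,-30,0,0,0,0,-0.2]]]'; for i in 1 2 3 4; do python3 -m handwheel '[[[0,0,0,0,0,0,-0.2],[0,0,0,0,0,0,-0.2],[0,0,0,0,0,0,-0.2],[0,0,0,0,0,0,-0.2],[0,0,0,0,0,0,-0.2]]]' | head -1; done;  python3 - <<'E'
from h import *
s=read_state()
ims=[]
for k in range(4):
    p,d=imaging.camera('wrist' if k%2==0 else 'scene'); ims.append(p)
cv2.imwrite('pics/wrist15.png',ims[2][:,:,::-1]); cv2.imwrite('pics/scene15.png',cv2.resize(ims[3][100:280,180:380,::-1],None,fx=3.3,fy=3.3))
print('diff',[int((np.abs(ims[a].astype(int)-ims[a+2]).max(2)>40).sum()) for a in (0,1)])
h=cv2.cvtColor(ims[2],cv2.COLOR_RGB2HSV)
k,l,st,ce=cv2.connectedComponentsWithStats(cv2.inRange(h,(5,80,50),(15,255,170)))
for i in range(1,k):
    if st[i,4]>80:
        v,u=np.where(l==i); t=[np.mean(u[v==v.min()]),v.min()];b=[np.mean(u[v==v.max()]),v.max()]
        print(st[i],wplane([t,b],0,544,s).round(1).tolist())
E
```

```text
clock: 15.85
eef_pos: [367.6, 36.3, 337.2]
eef_rot: [-2.352, -0.004, 1.563]
wrist_force: [0.0, -0.0, -0.7]
finger_gap: 37.6
clock: 16.27
clock: 16.68
clock: 17.1
clock: 17.52
diff [0, 0]
[428  51  32  45 707] [[544.0, 376.3, -82.5], [544.0, 342.3, 27.6]]
[383 154  22  42 520] [[544.0, 237.5, 145.0], [544.0, 219.7, 212.4]]
[416 154  24  42 545] [[544.0, 285.9, 145.5], [544.0, 268.6, 212.7]]
[452 156  28  41 601] [[544.0, 335.3, 149.4], [544.0, 318.2, 214.6]]
[241 169  33  23 108] [[544.0, 40.5, 169.4], [544.0, 33.0, 204.9]]
[494 200  18  15 153] [[544.0, 376.3, 221.1], [544.0, 350.6, 241.3]]
[409 237  39  13 289] [[544.0, 259.5, 272.1], [544.0, 228.8, 287.4]]
```

View pics/scene15.png

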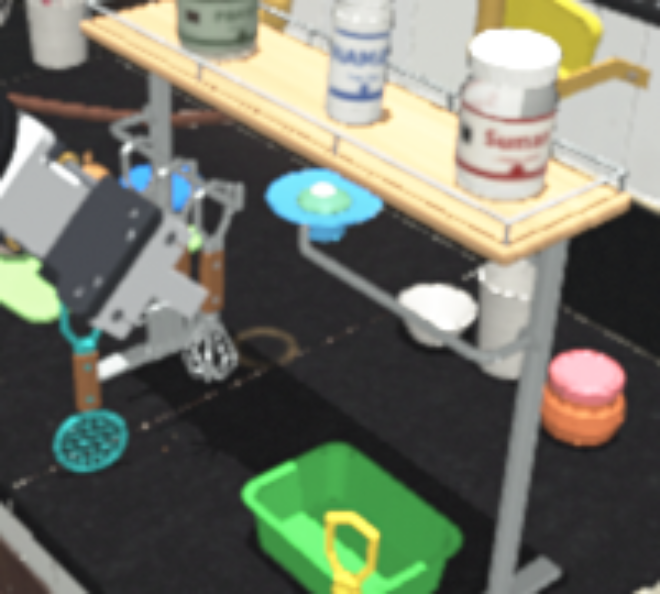

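View pics/wrist15.png

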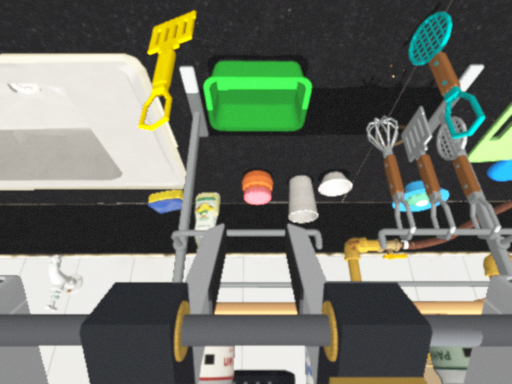

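```bash
python3 - <<'E'
from h import *
for y in (229,278,332):
    q=proj('scene',[[544,y,269],[544,y,200],[544,y,150],[544,y,82]]); print(((q-[180,100])*3.3).round())
print(((proj('scene',[[544,195.6,284],[544,115.6,284]])-[180,100])*3.3).round())
s=read_state()
c=imaging.get_calibration('wrist');K=c['mtx'];T=np.eye(4);T[:3,:3]=R.from_euler('xyz',s['eef_rot']).as_matrix();T[:3,3]=s['eef_pos'];T=np.linalg.inv(T@c['hand_eye'])
for y in (229,278,332):
    P=np.array([[544,y,z,1] for z in (269,210,148,82)])@T.T; print((P[:,:2]/P[:,2:3]*K[0,0]+K[:2,2]).round())
E
```

```text
[[207. 183.]
 [207. 257.]
 [207. 307.]
 [207. 371.]]
[[172. 161.]
 [173. 233.]
 [174. 282.]
 [175. 346.]]
[[135. 138.]
 [137. 209.]
 [139. 257.]
 [141. 320.]]
[[233. 183.]
 [299. 223.]]
[[409. 235.]
 [398. 193.]
 [388. 156.]
 [379. 121.]]
[[448. 235.]
 [434. 193.]
 [422. 155.]
 [411. 121.]]
[[491. 234.]
 [475. 193.]
 [459. 155.]
 [445. 120.]]
```

```bash
python3 - <<'E'
from h import *
a=np.load('pics/top0.npz')['p'].astype(int);b=np.load('pics/top14.npz')['p'].astype(int)
d=np.abs(a-b).max(2)>50
print('shelf',d[118:184,140:385].sum(),'tub',d[192:228,272:335].sum(),'yellow',d[240:256,330:370].sum(),'turq',d[228:256,203:222].sum())
from cell import order
print(order.sign_off())
E
```

```text
shelf 0 tub 142 yellow 0 turq 0
the job is handed in; nothing more can be done
None
```

I slid the skimmer along the storage rail from about y 235 to 330. Then I carried first the turner and then the whisk over both end stops, each raised 28 mm. All three now hang on the storage rail: whisk at about y 229, turner at 278 and skimmer at about 330. The job was handed in at about 17.7 s, well inside the 67 s limit, with the hand withdrawn and clear.

**Last checks:**
- **Hanging straight:** in the wrist view, eyes, grips and ends lay on computed vertical lines to within a few pixels. My first slope estimate, taken from the extreme pixels of each grip, showed a tilt of about 17 mm over 67 mm. It was the same for all three, so I put it down to seeing the side faces of the grips and did not act on it.
- **Still:** two pictures 0.1 s apart, more than 2 s after the last release, showed no change.
- **Jars and look-alikes:** no change from the start in the top view.
- **Tub:** 142 pixels around the tub changed. The tub outline looked the same, so I took this to be the turner and whisk and their shadows leaving the view. I did not measure the tub's position separately.
- **Forces:** the wrist force readings I took at the end of each move stayed below about 5 N.

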